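Zero the incense maker's bench scale

ROBOT

A 6-joint arm with a two-finger parallel gripper is mounted at the origin on the work surface. World frame = base frame: x ahead of the robot, y to its left, z up, the work surface at z = 0. Lengths are in m, angles in rad, forces in N, time in s.
With the tool pointing down it reaches from about 0.375 to 0.9 m from the base axis. Payload 3.1 kg.
Tool frame: the origin (TCP) lies at the centre of the arm's flange, where the gripper is bolted on; the fingertips stand robot.tip_extent ahead of it and the grasp point (between the pads) lies 164 mm ahead of it (robot.tip_extent is the distance from the TCP to the fingertips, in m); z points along the fingers, y is the line along which they close (so a half turn about z gives the same grasp; the last joint's range is limited). The gripper opens to 87 mm and grips with 3 to 60 N. Pads are 19 mm wide; open, the fingers measure 117 mm over their backs; the gripper's body (75 mm by 190 mm) begins 51 mm behind the grasp point.
Start: joints at [-1.488, 0.527, 1.433, -0, 1.181, -0.178], TCP at [0.161, -0.604, 0.405] pointing down, gripper open.
Joint ranges: [-3.08, 3.08], [-0.75, 2.2], [0.22, 2.44], [-1.43, 4.57], [0, 2.65], [-2.85, 2.85]. Speed limits (rad/s): [2.79, 2.79, 3.14, 3.14, 3.14, 3.14].

INTERFACE

Orientations are given as a unit quaternion [x, y, z, w].
In Python, from rig import get_obs, camera, hand_in, cut_out, robot gives the robot as it stands.
- The arm moves only by the tool step_arm, never from a script. Its argument "rows" is a list of rows, each a list of 6 numbers: the shift along the world's x, y, z in m, then the turn, a rotation vector about the world's x, y, z in degrees. A call has 1 to 12 rows; each row shifts and turns the commanded pose from where the row before left it; what a row does not reach is not made up. A row lasts 1/8 s, in which the tool goes at most 62.5 mm and 10.7 degrees, less where a joint would pass 70% of its speed; a pose out of reach is approached as far as the arm can. A call is refused whole if a number of a shift passes 0.0625 or a number of a turn 10.7, either way. A call with a gripper value outside its range is refused whole. "jaw" is the finger opening in m, from 0 to 0.087, set as the call begins (left out, the last holds). The fingers move at their own pace and stop on an object; "squeeze" is the grip in N (left out, the last holds). Time passes only in rows, so rows that do not move let the fingers close. It gives the time, the measured TCP pose, the force, the opening and the grip force at its end, in the units of the state.
- get_obs(): the state, without advancing time (a new reading comes with each control period).
- camera(name): name is "scene" or "top" or "wrist"; returns a dict with "pixels" (384x512x3 uint8, blue, green, red), "depth" (384x512 float32, m along the optical axis (not along the pixel's ray), 0 where there is no reading), "fov_y" (degrees; the focal length in pixels is half the picture's height over the tangent of half this angle, whatever the lens; pixels are square), "cx", "cy" (the principal point, pixels), "extrinsics" (4x4, takes a point from camera to world coordinates); the wrist camera has in their place "mount" (4x4, takes a point from camera to tool coordinates, whose origin is the TCP and whose axes are the flange's). Camera axes: x right, y up, looking along -z (the intrinsics and any distortion apply to the point x, -y, -z); pixel columns grow to the right and rows downward; lengths in m; the calibration is good to about 2 mm. The wrist camera is an equidistant fisheye: a pixel r from the principal point sees the ray r / f radians off the axis. A picture is of the moment at which its call begins: read the wrist's pose just before it.
- hand_in(): hands the job in; it is judged then, once.
Trained networks look in the newest picture that a camera, given by its name, has taken for a name from the list of things; names that differ only in an ending like _2 or _b are one class to them, and where a whole thing is asked for, a point or a joint stands for the part that bears it (a point fixed in the world has none). Each returns a list of dicts, best first, with "confidence" (0 to 1); they miss things now and then, are a little off and sometimes report something else, mostly with a low value. They report only what shows in the picture. A call takes as long as a camera call.
- cut_out(label, camera): "region" (384x512 bool, what is visible of it) and "extent" ([centre column, centre row, width, height] in pixels, round what is visible of it).
The state is a dict: "time": time; "q": joint angles; "joint_velocities": joint speeds; "joint_torque": joint torques, N m; "position": TCP position; "tool_rot": TCP orientation; "ft_force": force on the tool from outside, world axes, zero at the start; "moment": the same for the moment, N m; "grip_width": finger opening in m; "grip_force": force on a finger pad.
Only numpy, scipy, OpenCV 4.12 (cv2) and the standard library are available. Lean on these libraries where they do the work, as an engineer would, in place of code of your own. Each camera call takes 0.05 s, during which the arm holds its last target. There are 200 camera calls.

TASK

The bench scale reads heavy with its empty bowl on. Take the red-handled flat screwdriver out of the wooden tool block, put its blade down the brass guide bush on the scale's deck, turn it lightly until the blade drops right into the slot of the zero screw, then turn the screw until the pointer stands on the red zero mark. Press gently all the while, leave the bowl and everything else where it is, and finish with the screwdriver standing back in a hole of the block.

Things in the scene. Friction and masses are not known exactly. Their poses are not given: they have to be found in the camera images.
- scale: Dark green spring scale fixed to the table, 280 x 240 mm, deck 130 mm high. Origin on the table under its centre; x points to the sloped round dial (away from the robot), z up. A 150 mm square aluminium pan plate (top at 142 mm) with the bowl on it is centred at x -57, y +35 mm; the brass guide bush of the zero screw stands on the deck at x -55, y -85 mm.
- bush_mouth (a point): Centre of the mouth of the brass guide bush, 150 mm above the table; axes as the scale's. The mouth, 19 mm wide, narrows over 4.5 mm to a bore 11.5 mm wide. The steel screw head fills the bore's bottom, its top 14.5 mm below the mouth; it does not rise or sink when turned.
- slot_floor (a point): Centre of the bottom of the screw's slot, 18.5 mm below the mouth, on the bush's axis; axes as the scale's (they do not turn with the screw). The slot runs right across the head, 3 mm wide, 4 mm deep. Which way it points is given by no reading and differs every time. The adjuster is delicate: load it and the bush with less than 15 N; 2 to 6 N is enough to feel for the slot and to turn.
- pointer (a joint): Dial pointer, rad: 0 on the red zero mark at the dial's upper edge, growing clockwise as one reads it (heavier); a division is 0.157. Geared to the zero screw: turning that clockwise seen from above lowers it, 0.5 rad per rad of screw. It starts 0.3 to 0.65 too high. The screw turns stiffly (0.03 N m) and stays where it is left.
- tool_block: Wooden block fixed to the table, 60 mm (x) by 180 mm (y) by 75 mm high, origin under its centre. Three upright holes 15 mm wide and 70 mm deep on its y axis, at y -55, 0 and +55 mm. Screwdriver and bradawl stand in two of them, one is free.
- screwdriver: Flat screwdriver, 145 mm, about 110 g, upright in the block. Origin mid-edge of the blade (lower end), z up to the handle. Blade 10 mm wide (x), 1.6 thick (y), 5 long; then a round 10 mm shank; red handle with black end, square, 26 x 26 mm, flats square to x and y, 65 to 145 mm above the blade's edge. Its shoulder rests on the block's top: the edge is 10 mm above the table.
- blade_tip (a point): Middle of the blade's edge, the same point as the screwdriver's origin.
- bowl: Empty aluminium bowl, 160 mm wide, 55 mm high, loose on the scale's pan plate. Origin at its underside's centre. Must stay there.
- bradawl: Awl with a pale turned wooden handle 32 mm thick, standing in the block; top 144 mm above the table. Origin at its point. Leave alone.
- press_board: Dark wooden incense press, 120 x 200 x 12 mm, with an arched handle up to 59 mm, on the table. Origin under its centre. Leave alone.
- mug: White enamel mug, 80 mm wide, 85 mm high, on the table. Origin under its centre. Leave alone.

How it is judged:
By the outcome, as a careful person would: the job done as asked, in the order asked, and still so for the second after the job is handed in, with the robot touching nothing.
It also fails if it takes over 72 s, if anything falls off the work surface, if the arm or the gripper's body presses on something with over 40 N, if the wrist force passes 120 N, or if a joint passes its speed limit or range.

## Working session

There is one attempt and no reset: what is moved stays moved. The work goes in short steps, Python scripts to look and compute and a tool call to move; the robot and the scene stay as the last step left them, time stands still between calls to the robot, and variables do not carry over. Pictures are saved under pics/ and viewed, at most 10 in all, crops included, and the job is handed in when it is done.

Besides the shell and the picture viewer there is one more tool, called after "Call:" in YAML: its name, and indented under it one key for each argument. step_arm: Moves the arm, as the interface text tells. Its arguments: {"type":"object","properties":{"rows":{"type":"array"},"jaw":{"type":"number"},"squeeze":{"type":"number"}},"required":["rows"]}

```bash
mkdir -p pics; ls
cat > h.py <<'E'
import numpy as np, cv2
from rig import get_obs, camera, hand_in, cut_out, robot
from scipy.spatial.transform import Rotation as R
def world(c, T=None):
    d=c["depth"]; h,w=d.shape; f=h/2/np.tan(np.radians(c["fov_y"])/2)
    u,v=np.meshgrid(np.arange(w),np.arange(h))
    x=(u-c["cx"])/f; y=(v-c["cy"])/f
    if "mount" in c:
        r=np.hypot(x,y); s=np.where(r>1e-9,np.tan(np.minimum(r,1.5))/np.maximum(r,1e-9),1); x=x*s;y=y*s
    P=np.stack([x*d,-y*d,-d,np.ones_like(d)],-1)
    if "mount" in c: E=T@c["mount"]
    else: E=c["extrinsics"]
    return (P@E.T)[...,:3]
def tcp():
    o=get_obs(); T=np.eye(4); T[:3,:3]=R.from_quat(o["tool_rot"]).as_matrix(); T[:3,3]=o["position"]; return T
E
python3 - <<'E'
from h import *
o=get_obs(); print({k:np.round(v,3) for k,v in o.items()}, robot.tip_extent)
ims=[]
for n in ("scene","top"):
    c=camera(n); W=world(c); np.savez(f"{n}.npz",W=W,p=c["pixels"],d=c["depth"]); ims.append(c["pixels"])
    print(n,c["fov_y"],{k:c[k] for k in c if k not in("pixels","depth")}.keys())
    for l in("scale","screwdriver","tool_block","bowl","bradawl","mug","press_board"):
        for r in cut_out(l,n)[:2]:
            m=r["region"]&(c["depth"]>0); p=W[m]
            if len(p): 
                t=p[p[:,2]>np.percentile(p[:,2],98)-.006]
                print(n,l,round(r["confidence"],2),np.round(r["extent"]),"med",np.round(np.median(p,0),3),"top",np.round(np.median(t,0),3),"rng",np.round(np.percentile(p,[2,98],0),3).tolist())
    cv2.imwrite(f"pics/{n}.png",c["pixels"])
E
```

```text
pics
{'time': np.float64(0.0), 'q': array([-1.488,  0.528,  1.434, -0.   ,  1.181, -0.179]), 'joint_velocities': array([ 0.001,  0.001, -0.   ,  0.   ,  0.001,  0.001]), 'joint_torque': array([ -0.   , -44.004, -17.659,   0.063,   0.058,  -0.   ]), 'position': array([ 0.161, -0.604,  0.404]), 'tool_rot': array([ 0.992,  0.13 ,  0.   , -0.001]), 'ft_force': array([ 0.188, -0.368, -0.468]), 'moment': array([-0.027,  0.07 , -0.026]), 'grip_force': np.float64(0.0), 'grip_width': np.float64(0.087)} 0.1822
scene 57.15975308333067 dict_keys(['fov_y', 'cx', 'cy', 'extrinsics'])
scene scale 0.96 [198. 176. 109. 106.] med [ 0.594 -0.172  0.095] top [ 0.542 -0.127  0.14 ] rng [[0.45, -0.351, 0.013], [0.694, -0.074, 0.142]]
scene screwdriver 0.53 [346. 228.   9.  22.] med [0.536 0.281 0.131] top [0.528 0.281 0.153] rng [[0.515, 0.268, 0.073], [0.54, 0.293, 0.155]]
scene tool_block 0.73 [323. 234.  66.  54.] med [0.541 0.227 0.068] top [0.527 0.229 0.073] rng [[0.488, 0.135, -0.002], [0.558, 0.315, 0.076]]
scene bradawl 0.63 [326. 216.   8.  17.] med [0.527 0.228 0.127] top [0.521 0.226 0.141] rn
[... 552 characters left out ...]
ool_block 0.84 [205. 199.  49.  20.] med [0.508 0.206 0.073] top [0.511 0.211 0.08 ] rng [[0.481, 0.135, 0.004], [0.548, 0.312, 0.084]]
top bowl 0.77 [309. 202.  40.  47.] med [ 0.504 -0.179  0.161] top [ 0.519 -0.187  0.196] rng [[0.428, -0.243, 0.141], [0.572, -0.104, 0.198]]
top bradawl 0.72 [128. 204.  38.  52.] med [0.505 0.518 0.012] top [0.503 0.522 0.057] rng [[0.412, 0.46, 0.003], [0.601, 0.585, 0.058]]
top mug 0.93 [393. 224.  28.  23.] med [ 0.429 -0.53   0.032] top [ 0.427 -0.522  0.085] rng [[0.389, -0.559, -0.002], [0.466, -0.475, 0.087]]
top press_board 0.71 [129. 203.  39.  50.] med [0.503 0.519 0.011] top [0.503 0.522 0.057] rng [[0.412, 0.457, 0.002], [0.601, 0.586, 0.058]]
```

Run:
```python
import cv2,numpy as np
a=cv2.imread("pics/scene.png")[100:310,130:460]; b=cv2.imread("pics/top.png")[130:270,90:420]
a=cv2.resize(a,(800,509)[:2]) ; b=cv2.resize(b,(800,339))
cv2.imwrite("pics/a.png",cv2.resize(np.vstack([a,b]),(566,600),interpolation=cv2.INTER_AREA))
# sizes: block top
for n in("scene","top"):
    z=np.load(n+".npz");W=z["W"];p=z["p"].astype(int)
    m=(abs(W[...,2]-.075)<.006)&(abs(W[...,0]-.52)<.08)&(abs(W[...,1]-.22)<.12)
    r=cv2.minAreaRect(W[m][:,:2].astype(np.float32)*1000);print(n,"block",r)
    m=(W[...,2]>.09)&(abs(W[...,0]-.52)<.08)&(abs(W[...,1]-.22)<.12)
    for lo,hi in((.1,.19),(.19,.24),(.24,.33)):
        q=W[m&(W[...,1]>lo)&(W[...,1]<hi)]
        if len(q): print(lo,np.round(np.median(q,0),3),np.round(q.min(0),3),np.round(q.max(0),3))
    m=(abs(W[...,2]-.142)<.004)&(W[...,1]<-.05);print("pan",cv2.minAreaRect(W[m][:,:2].astype(np.float32)*1000),m.sum())
    m=(abs(W[...,2]-.130)<.004)&(W[...,1]<-.05);print("deck",cv2.minAreaRect(W[m][:,:2].astype(np.float32)*1000),m.sum())
    yel=(p[...,2]>p[...,0]+40)&(p[...,1]>p[...,0]+25)&(W[...,1]<-.05)&(W[...,2]>.12)
    print("brass",yel.sum(),np.round(np.median(W[yel],0),3))
```

```text
scene block ((519.209716796875, 224.84703063964844), (180.84266662597656, 63.537147521972656), 83.11366271972656)
0.19 [0.527 0.227 0.132] [0.509 0.211 0.091] [0.535 0.24  0.145]
0.24 [0.536 0.281 0.138] [0.515 0.24  0.09 ] [0.541 0.293 0.156]
pan ((491.1669921875, -198.49386596679688), (205.68771362304688, 150.69776916503906), 74.88426208496094) 809
deck ((502.8738098144531, -209.7386016845703), (239.4569854736328, 191.28439331054688), 73.68508911132812) 839
brass 88 [ 0.2   -0.617  0.316]
top block ((518.1484375, 224.0689697265625), (180.2325897216797, 60.99750518798828), 82.73595428466797)
0.19 [0.516 0.222 0.137] [0.503 0.209 0.115] [0.531 0.239 0.152]
0.24 [0.52  0.274 0.15 ] [0.511 0.265 0.097] [0.539 0.293 0.165]
pan ((296.8773193359375, -143.90220642089844), (204.5359649658203, 588.251708984375), 73.84418487548828) 365
deck ((304.4013671875, -155.2158203125), (238.7941436767578, 607.4364624023438), 74.2423324584961) 997
brass 116 [ 0.458 -0.295  0.142]
```

View pics/a.png

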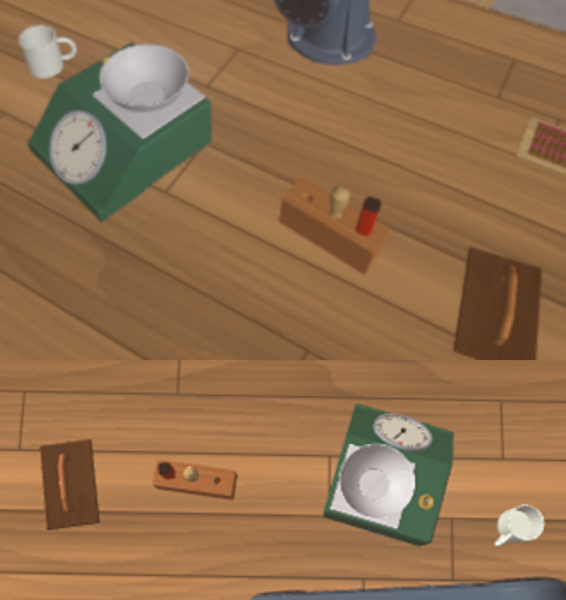

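The pictures show the screwdriver (red/black) in the block's +y hole, the bradawl in the middle and the −y hole free. The brass bush is on the deck at about (0.458, −0.295). Next I'll look at it from close by.

Run:
```python
from h import *
c=camera("wrist"); print(c["fov_y"],c["cx"],c["cy"]); print(np.round(c["mount"],3)); T=tcp(); print(np.round(T,3)); print(np.round(T@c["mount"],3))
```

```text
65.70646984690485 254.38665870650485 190.19170756202897
[[-0.001  0.962  0.272  0.075]
 [ 1.     0.001 -0.001  0.   ]
 [-0.001  0.272 -0.962  0.02 ]
 [ 0.     0.     0.     1.   ]]
[[ 0.966  0.258 -0.     0.161]
 [ 0.258 -0.966 -0.    -0.604]
 [-0.     0.    -1.     0.405]
 [ 0.     0.     0.     1.   ]]
[[ 0.257  0.93   0.263  0.233]
 [-0.966  0.247  0.071 -0.585]
 [ 0.001 -0.272  0.962  0.385]
 [ 0.     0.     0.     1.   ]]
```

Call:
step_arm:
  rows:
    - [0.025,0.032,-0.005,0,0,0]
    - [0.025,0.032,-0.005,0,0,0]
    - [0.025,0.032,-0.005,0,0,0]
    - [0.025,0.032,-0.005,0,0,0]
    - [0.025,0.032,-0.005,0,0,0]
    - [0.025,0.032,-0.005,0,0,0]
    - [0.025,0.032,-0.005,0,0,0]
    - [0.025,0.032,-0.005,0,0,0]
    - [0.025,0.034,-0.005,0,0,0]
    - [0,0,0,0,0,0]

```text
time: 2.1
position: [0.3871, -0.3115, 0.3595]
tool_rot: [0.991, 0.132, -0.0, -0.001]
ft_force: [-0.2, -0.4, -0.3]
grip_width: 0.0869
grip_force: 0.0
```

Run:
```python
from h import *
T=tcp(); c=camera("wrist"); W=world(c,T); np.savez("w1.npz",W=W,p=c["pixels"]); p=c["pixels"].astype(int)
print(np.round(T[:3,3],4), get_obs()["q"].round(3))
yel=(p[...,2]>p[...,0]+40)&(p[...,1]>p[...,0]+25)&(W[...,2]>.12)&(W[...,2]<.16)&(W[...,0]>.4)
v,u=np.nonzero(yel); print(yel.sum(),np.round(np.median(W[yel],0),4),np.median(u),np.median(v),np.ptp(u),np.ptp(v))
uu,vv=int(np.median(u)),int(np.median(v))
m=yel&(W[...,2]>.146); q=W[m]; print("rim",np.round(cv2.minEnclosingCircle(q[:,:2].astype(np.float32)),4),q[:,2].mean())
a=c["pixels"]; b=cv2.resize(a[vv-20:vv+20,uu-20:uu+20],(384,384),interpolation=cv2.INTER_CUBIC)
cv2.imwrite("pics/w1.png",cv2.resize(np.hstack([a,b]),(800,343)))
m=(abs(W[...,2]-.130)<.003); print("deck",cv2.minAreaRect(W[m][:,:2].astype(np.float32)*1000),m.sum())
```

```text
[ 0.3871 -0.3115  0.3595] [-0.905  0.423  1.795 -0.     0.923  0.402]
1520 [ 0.464  -0.2887  0.132 ] 251.0 100.0 265 163Traceback (most recent call last):
  File "<stdin>", line 7, in <module>
    return _wrapfunc(a, 'round', decimals=decimals, out=out)
    return _wrapit(obj, method, *args, **kwds)
    conv = _array_converter(obj)
ValueError: setting an array element with a sequence. The requested array has an inhomogeneous shape after 1 dimensions. The detected shape was (2,) + inhomogeneous part.
```

Run:
```python
from h import *
z=np.load("w1.npz"); W=z["W"]; a=z["p"]; p=a.astype(int)
near=np.hypot(W[...,0]-.46,W[...,1]+.292)<.03
m=near&(W[...,2]>.145); q=W[m]; print("rim",cv2.minEnclosingCircle(q[:,:2].astype(np.float32)),q[:,2].mean(),m.sum())
v,u=np.nonzero(m); uu,vv=int(u.mean()),int(v.mean()); print(uu,vv,np.ptp(u),np.ptp(v))
m2=near&(np.hypot(W[...,0]-q[:,0].mean(),W[...,1]-q[:,1].mean())<.006);print("head z",np.percentile(W[m2][:,2],[5,25,50,75,95]))
m=(abs(W[...,2]-.130)<.003); print("deck",cv2.minAreaRect(W[m][:,:2].astype(np.float32)*1000),m.sum())
b=cv2.resize(a[vv-18:vv+18,uu-18:uu+18],(384,384),interpolation=cv2.INTER_CUBIC)
cv2.imwrite("pics/w1.png",cv2.resize(np.hstack([a,b]),(800,343)))
```

```text
rim ((0.4640823304653168, -0.2874670624732971), 0.010798348113894463) 0.30984111884858206 3838
193 295 511 383
head z [0.14777651 0.33932349 0.33932349 0.33932349 0.33932349]
deck ((480.32550048828125, -258.106201171875), (134.0153350830078, 182.64073181152344), 73.71229553222656) 24173
```

View pics/w1.png

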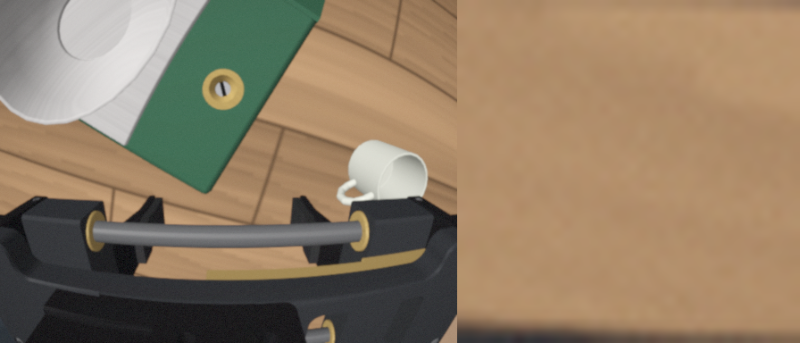

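Run:
```python
from h import *
z=np.load("w1.npz"); W=z["W"]; a=z["p"]; p=a.astype(int)
sub=np.zeros(W.shape[:2],bool); sub[70:130,220:280]=1
m=sub&(W[...,2]>.146)&(W[...,2]<.16); q=W[m]; c0=cv2.minEnclosingCircle(q[:,:2].astype(np.float32)); print("rim",c0,q[:,2].mean(),m.sum(), np.percentile(q[:,:2],[0,100],0))
cen=np.array(c0[0]); near=sub&(np.hypot(W[...,0]-cen[0],W[...,1]-cen[1])<.0055)
print("z near",np.percentile(W[near][:,2],[5,50,95]))
g=p.mean(-1); print(np.round(g[90:111,240:261]).astype(int))
d=near&(g<(np.percentile(g[near],15)+np.percentile(g[near],60))/2); r=W[d][:,:2]; print(d.sum(),r.mean(0)); 
U,S,V=np.linalg.svd(r-r.mean(0)); print("slot dir deg",np.degrees(np.arctan2(V[0,1],V[0,0])),S)
v,u=np.nonzero(d);print(np.c_[u,v].tolist())
b=cv2.resize(a[75:125,225:275],(500,500),interpolation=cv2.INTER_CUBIC); cv2.imwrite("pics/w1b.png",b)
```

```text
rim ((0.4640823304653168, -0.2874670624732971), 0.010798348113894463) 0.1483996914339503 547 [[ 0.45388094 -0.29805627]
 [ 0.47452824 -0.2771713 ]]
z near [0.13055964 0.13487918 0.13627577]
[[ 89  89  86  90  87  92  87  84  86  94 111 116 115 116 120 127 129 132
  135 136 136]
 [ 92  87  89  87  95  90  82  76  71  95 134 150 141 130 125 125 132 136
  137 139 140]
 [ 90  91  93  98 120 119  91  56  49  87 145 172 171 163 151 136 132 137
  143 144 145]
 [ 93  93 101 129 154 155 114  54  38  72 135 176 183 180 170 154 139 138
  142 147 147]
 [ 89  96 123 156 175 171 129  66  31  51 118 175 185 186 182 171 154 144
  147 147 150]
 [ 94 111 145 172 180 176 136  81  41  37 106 166 184 186 184 182 172 161
  151 152 153]
 [ 98 125 161 178 183 176 147  90  39  31  78 142 178 185 187 185 180 171
  159 154 155]
 [106 144 174 182 184 182 162 111  55  35  63 129 174 184 185 185 184 176
  165 159 157]
 [112 152 175 183 183 182 172 122  59  28  56 113 174 186 185 186 184 178
  170 162 160]
 [116 157 180 185 184 183 175 136  75  32  40 104 165 183 184 186 183 179
  172 164 161]
 [118 159 181 186 18
[... 1012 characters left out ...]
190820136 [0.02365036 0.00564716]
[[248, 92], [249, 92], [246, 93], [247, 93], [248, 93], [249, 93], [247, 94], [248, 94], [249, 94], [250, 94], [247, 95], [248, 95], [249, 95], [250, 95], [247, 96], [248, 96], [249, 96], [250, 96], [247, 97], [248, 97], [249, 97], [250, 97], [248, 98], [249, 98], [250, 98], [251, 98], [248, 99], [249, 99], [250, 99], [251, 99], [248, 100], [249, 100], [250, 100], [251, 100], [248, 101], [249, 101], [250, 101], [251, 101], [249, 102], [250, 102], [251, 102], [249, 103], [250, 103], [251, 103], [252, 103], [249, 104], [250, 104], [251, 104], [252, 104], [249, 105], [250, 105], [251, 105], [252, 105], [250, 106], [251, 106], [252, 106], [250, 107], [251, 107]]
```

View pics/w1b.png

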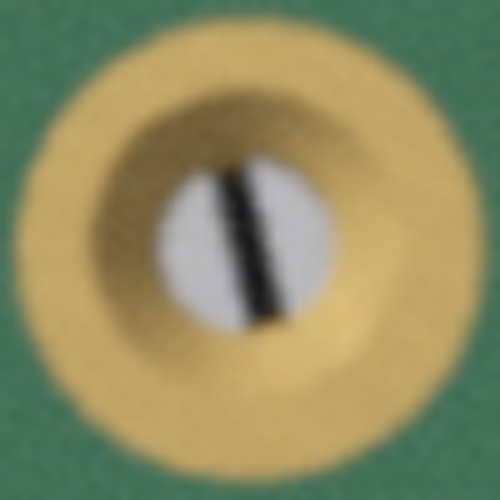

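The slot points about 28° from world x, and the bush is at (0.464, −0.287). Next, a close look at the dial on the way to the block.

Call:
step_arm:
  rows:
    - [0,0,0.03,0,0,0]
    - [0.01,0.0,0.03,0,0,0]
    - [0.04,0.012,0,0,0,0]
    - [0.04,0.012,0,0,0,0]
    - [0.04,0.012,0,0,0,0]
    - [0.04,0.012,0,0,0,0]
    - [0.04,0.012,0,0,0,0]
    - [0,0,0,0,0,0]

```text
time: 3.15
position: [0.598, -0.2545, 0.4197]
tool_rot: [0.991, 0.131, 0.001, 0.001]
ft_force: [-1.0, 0.3, -0.2]
grip_width: 0.087
grip_force: 0.0
```

```bash
cat >> h.py <<'E'
def ray(c,T,uv):
    f=c["depth"].shape[0]/2/np.tan(np.radians(c["fov_y"])/2)
    x=(uv[:,0]-c["cx"])/f;y=(uv[:,1]-c["cy"])/f;r=np.hypot(x,y)+1e-12
    d=np.c_[np.sin(r)*x/r,-np.sin(r)*y/r,-np.cos(r)]
    E=T@c["mount"]; return E[:3,3],d@E[:3,:3].T
E
python3 - <<'E'
from h import *
T=tcp(); c=camera("wrist"); W=world(c,T); p=c["pixels"]; np.savez("w2.npz",W=W,p=p,T=T); print(np.round(T[:3,3],4))
for r in cut_out("pointer","wrist")[:3]: print(r["confidence"],r["extent"])
a=np.array([0.96,-0.281]); b=np.array([.281,.96]); o=np.array([.5409,-.2212])
L=np.stack([(W[...,:2]-o)@a,(W[...,:2]-o)@b,W[...,2]],-1)
m=(L[...,0]>.02)&(L[...,0]<.15)&(abs(L[...,1])<.11)&(L[...,2]<.128)&(L[...,2]>.04)
w=m&(p.min(-1)>150); print(m.sum(),w.sum(),np.percentile(L[w],[1,50,99],0).round(4))
q=L[w]; A=np.c_[q[:,:2],np.ones(len(q))]; k=np.linalg.lstsq(A,q[:,2],rcond=None)[0]; print("plane",k,np.std(A@k-q[:,2]))
cv2.imwrite("pics/w2.png",p)
E
```

```text
[ 0.598  -0.2545  0.4197]
0.72 [242.7, 155.0, 41.6, 35.2]
18614 9129 [[ 0.0515 -0.0619  0.0413]
 [ 0.0882  0.0019  0.0869]
 [ 0.1375  0.0644  0.1259]]
plane [-0.99079961 -0.00747378  0.17455093] 0.0021934772642008054
```

View pics/w2.png

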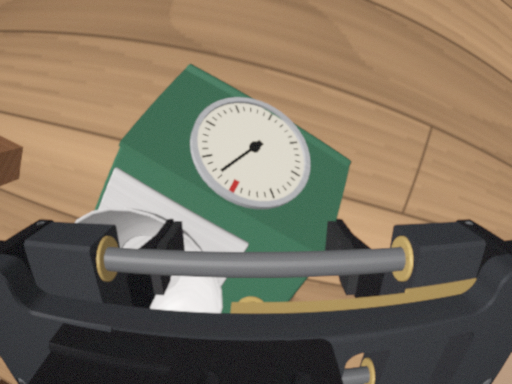

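```bash
cat > dial.py <<'E'
from h import *
a=np.array([0.96,-0.281,0]); b=np.array([.281,.96,0]); o=np.array([.5409,-.2212,0]); zz=np.array([0,0,1.])
def read(c,T,box,vis=None):
    u0,u1,v0,v1=box; v,u=np.mgrid[v0:v1:.5,u0:u1:.5]; uv=np.c_[u.ravel(),v.ravel()]
    O,D=ray(c,T,uv); n=a*.9908+zz; s=(.1745+n@o-n@O)/(D@n); P=O+s[:,None]*D-o
    X=P@b; Y=(P@zz-.0873)*np.sqrt(2)
    img=c["pixels"].astype(np.float32)
    val=cv2.remap(img,uv[:,0].astype(np.float32).reshape(v.shape),uv[:,1].astype(np.float32).reshape(v.shape),cv2.INTER_LINEAR).reshape(-1,3)
    red=(val[:,2]>val[:,0]+60)&(val[:,2]>val[:,1]+60)&(np.hypot(X,Y)<.065)
    rc=np.array([X[red].mean(),Y[red].mean()])
    w=(val.min(1)>170)&(np.hypot(X,Y)<.075); lo=np.percentile(X[w],[.5,99.5]); hi=np.percentile(Y[w],[.5,99.5]); print("disc",lo,hi,"red",rc)
    dark=(val.max(1)<75)
    return X,Y,val,dark,rc
E
python3 - <<'E'
from dial import *
z=np.load("w2.npz"); c=camera("wrist"); T=z["T"]
X,Y,val,dark,rc=read(c,T,(185,315,92,212))
cx,cy=rc[0],0
# rectify picture 8px/mm? hub = thick dark blob near centre
d=dark&(np.hypot(X,Y)<.05)
r=np.hypot(X,Y); hub=d&(r<.012); h0=np.array([X[hub].mean(),Y[hub].mean()])
lng=d&(r>.015)&(r<.045); t=np.array([X[lng].mean(),Y[lng].mean()])
far=lng&(np.hypot(X-t[0],Y-t[1])<.02)
print("hub",h0,"lng",t,lng.sum(),np.ptp(X[lng]),np.ptp(Y[lng]))
P=np.c_[X[lng],Y[lng]]; U,S,V=np.linalg.svd(P-P.mean(0)); dr=V[0]*np.sign(V[0]@(t-h0)); ang=np.arctan2(dr[0],dr[1])
az=np.arctan2(*(rc-h0)); print("pointer ang",ang,"via hub",np.arctan2(*(t-h0)),"red ang",az,"diff",ang-az)
E
```

```text
disc [-0.06403394  0.06707562] [-0.06882065  0.05512668] red [0.00161355 0.04292767]
hub [ 0.00246576 -0.00742796] lng [ 0.00454926 -0.00651053] 160 0.02268634205753936 0.05493511254560028
pointer ang 0.3540639305054832 via hub 1.1560120759183514 red ang -0.016922127028752985 diff 0.3709860575342362
```

```bash
cat >> dial.py <<'E'
def pointer(c,T,box):
    X,Y,val,dark,rc=read(c,T,box); g=val.mean(1)
    d=dark&(np.hypot(X-.0015,Y+.007)<.010); h=np.array([X[d].mean(),Y[d].mean()])
    x=X-.0015; y=Y+.007; best=[]
    r=np.hypot(x,y); th=np.arctan2(x,y)
    m=dark&(r>.016)&(r<.040); 
    t=np.median(th[m]); k=m&(abs(th-t)<.2); t=np.average(th[k],weights=r[k])
    P=np.c_[x[k],y[k]]; V=np.linalg.svd(P-P.mean(0))[2][0]; V*=np.sign(V[1])
    az=np.arctan2(rc[0]-.0015,rc[1]+.007)
    print("hub",h,"n",k.sum(),m.sum(),"pointer",t,"svd",np.arctan2(*V),"red",az,"r",np.hypot(rc[0]-.0015,rc[1]+.007),"diff",t-az)
E
python3 - <<'E'
from dial import *
z=np.load("w2.npz"); c=camera("wrist"); pointer(c,z["T"],(185,315,92,212))
E
```

```text
disc [-0.06407774  0.06726902] [-0.06930559  0.05452104] red [0.00164863 0.04251023]
hub [ 0.00214508 -0.01138225] n 48 48 pointer 0.45056543837049523 svd 0.3680540734198212 red 0.0030019528035331857 r 0.049510455690647936 diff 0.44756348556696207
```

Call:
step_arm:
  rows:
    - [-0.008,0.045,0,0,0,6.8]
    - [-0.008,0.045,0,0,0,6.8]
    - [-0.008,0.045,0,0,0,6.8]
    - [-0.008,0.045,0,0,0,6.8]
    - [-0.008,0.045,0,0,0,6.8]
    - [-0.008,0.045,0,0,0,6.8]
    - [-0.008,0.045,0,0,0,6.8]
    - [-0.008,0.045,0,0,0,6.8]
    - [-0.008,0.045,0,0,0,6.8]
    - [-0.011,0.045,0,0,0,6.8]
    - [0,0,0,0,0,0]
  jaw: 0.06
  squeeze: 20

```text
time: 4.72
position: [0.5118, 0.1976, 0.4201]
tool_rot: [0.748, 0.663, -0.0, -0.0]
ft_force: [-0.4, 0.1, -0.9]
grip_width: 0.0602
grip_force: 0.0
```

Run:
```python
from h import *
T=tcp(); c=camera("wrist"); W=world(c,T); p=c["pixels"]; np.savez("w3.npz",W=W,p=p,T=T); print(np.round(T,4))
m=(np.hypot(W[...,0]-.5256,W[...,1]-.279)<.035)&(W[...,2]>.148)&(W[...,2]<.165)
v,u=np.nonzero(m); q=W[m]; print(m.sum(),q.mean(0),cv2.minAreaRect(q[:,:2].astype(np.float32)*1000),u.mean(),v.mean())
m=(np.hypot(W[...,0]-.519,W[...,1]-.2245)<.025)&(W[...,2]>.135)&(W[...,2]<.165); q=W[m]; print("awl",m.sum(),q.mean(0) if m.any() else 0)
m=(abs(W[...,2]-.075)<.004)&(abs(W[...,0]-.52)<.08)&(abs(W[...,1]-.22)<.12); print("block",cv2.minAreaRect(W[m][:,:2].astype(np.float32)*1000))
cv2.imwrite("pics/w3.png",p)
```

```text
[[ 1.198e-01  9.928e-01 -3.000e-04  5.118e-01]
 [ 9.928e-01 -1.198e-01  3.000e-04  1.976e-01]
 [ 2.000e-04 -3.000e-04 -1.000e+00  4.201e-01]
 [ 0.000e+00  0.000e+00  0.000e+00  1.000e+00]]
910 [0.52333707 0.28059913 0.15394411] ((523.2728881835938, 280.51483154296875), (26.086339950561523, 26.42870330810547), 7.095067501068115) 255.86813186813185 96.37142857142857
awl 782 [0.51673764 0.22707121 0.13999684]
block ((516.673095703125, 226.130126953125), (180.90208435058594, 60.664207458496094), 82.58970642089844)
```

View pics/w3.png

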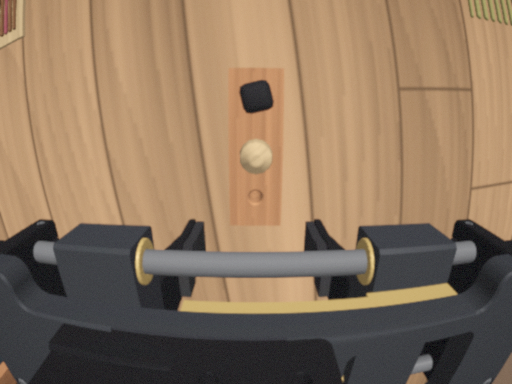

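The picture shows the black handle end at (256, 96), the awl at (256, 156) and the free hole at (255, 197). The handle's flats are at 7°, turned 14.5° from the block. I'll turn the gripper square to them, then grasp across x.

Call:
step_arm:
  rows:
    - [0.004,0.028,0,0,0,7]
    - [0.004,0.028,0,0,0,7]
    - [0.0035,0.027,0,0,0,0]
    - [0,0,-0.03,0,0,0]
    - [0,0,-0.035,0,0,0]
    - [0,0,-0.035,0,0,0]
    - [0,0,-0.036,0,0,0]
    - [0,0,0,0,0,0]
  jaw: 0.06

```text
time: 5.78
position: [0.5243, 0.2769, 0.2814]
tool_rot: [0.664, 0.748, -0.003, -0.002]
ft_force: [-0.3, -0.1, 0.4]
grip_width: 0.0597
grip_force: 0.0
```

Call:
step_arm:
  rows:
    - [0,0,0,0,0,0]
    - [0,0,0,0,0,0]
    - [0,0,0,0,0,0]
    - [0,0,0,0,0,0]
  jaw: 0.0
  squeeze: 20

```text
time: 6.28
position: [0.5247, 0.2793, 0.2846]
tool_rot: [0.663, 0.749, 0.001, 0.0]
ft_force: [-0.6, -1.0, 0.6]
grip_width: 0.0277
grip_force: 0.3
```

Call:
step_arm:
  rows:
    - [0,0,0,0,0,0]
    - [0,0,0,0,0,0]
    - [0,0,0.01,0,0,0]
    - [0,0,0.03,0,0,0]
    - [0,0,0.04,0,0,0]
    - [0,0,0.04,0,0,0]
    - [0,0,0.01,0,0,0]
    - [0,0,0,0,0,0]
  jaw: 0.0
  squeeze: 25

```text
time: 7.28
position: [0.5245, 0.2791, 0.4137]
tool_rot: [0.663, 0.749, 0.0, 0.0]
ft_force: [0.5, 0.2, -1.8]
grip_width: 0.0263
grip_force: 25.0
```

Run:
```python
from h import *
o=get_obs(); print(o["position"].round(4),o["ft_force"].round(2),o["moment"].round(3),o["grip_width"],o["grip_force"])
c=camera("scene"); p=c["pixels"]; r=cut_out("screwdriver","scene")
for k in r[:2]: print(k["confidence"],k["extent"])
u,v=map(int,r[0]["extent"][:2]); cv2.imwrite("pics/s2.png",cv2.resize(p[v-25:v+55,u-40:u+40],(600,600),interpolation=cv2.INTER_CUBIC))
print(np.round(c["extrinsics"],3))
```

```text
[0.5245 0.2791 0.4137] [ 0.48  0.17 -1.82] [-0.005 -0.05   0.026] 0.02626266929796684 24.99648351338692Traceback (most recent call last):
  File "<stdin>", line 5, in <module>
IndexError: list index out of range
```

Run:
```python
from h import *
c=camera("scene"); p=c["pixels"]; E=np.linalg.inv(c["extrinsics"]); f=192/np.tan(np.radians(c["fov_y"])/2)
q=E@np.array([.524,.28,.139,1]); u,v=int(c["cx"]+f*q[0]/-q[2]),int(c["cy"]-f*q[1]/-q[2]); print(u,v,-q[2],f/-q[2],"px/m; cam at",c["extrinsics"][:3,3])
cv2.imwrite("pics/s2.png",cv2.resize(p[v-30:v+20,u-25:u+25],(500,500),interpolation=cv2.INTER_CUBIC))
```

```text
345 220 0.9658794536566262 364.8979022516763 px/m; cam at [1.11607205 0.35237184 0.94226407]
```

View pics/s2.png

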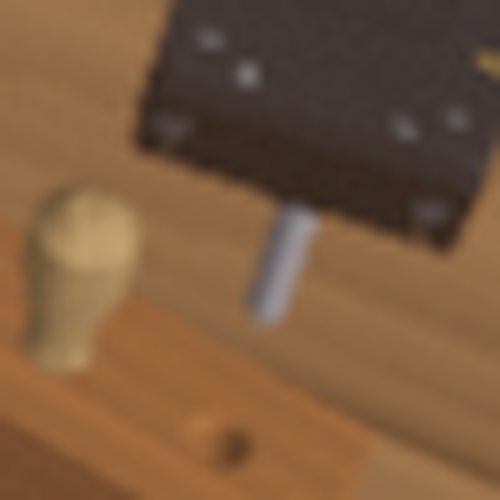

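The driver is held (26 mm opening, 25 N). It isn't clear from the view whether the blade lies along or across the gripper, so I'll start at the first candidate angle and feel clockwise.

Call:
step_arm:
  rows:
    - [0,0,0.045,0,0,0]
    - [0,0,0.05,0,0,0]
    - [-0.004,-0.04,0,0,0,2.5]
    - [-0.004,-0.04,0,0,0,2.5]
    - [-0.004,-0.04,0,0,0,2.5]
    - [-0.004,-0.04,0,0,0,2.5]
    - [-0.004,-0.04,0,0,0,2.5]
    - [-0.004,-0.04,0,0,0,2.5]
    - [-0.004,-0.04,0,0,0,2.5]
    - [-0.004,-0.04,0,0,0,2.5]
    - [-0.004,-0.04,0,0,0,2.5]
    - [-0.004,-0.04,0,0,0,2.5]

```text
time: 8.93
position: [0.4843, -0.1221, 0.5071]
tool_rot: [0.485, 0.875, -0.0, -0.002]
ft_force: [1.1, 0.9, -1.2]
grip_width: 0.0257
grip_force: 25.0
```

Call:
step_arm:
  rows:
    - [-0.004,-0.04,0,0,0,0]
    - [-0.005,-0.04,0,0,0,0]
    - [-0.005,-0.044,0,0,0,0]
    - [-0.0055,-0.0435,0,0,0,0]
    - [0,0,0,0,0,0]
    - [0,0,0,0,0,0]
    - [0,0,0,0,0,0]

```text
time: 9.8
position: [0.4653, -0.2873, 0.5081]
tool_rot: [0.485, 0.875, 0.0, -0.001]
ft_force: [-0.3, 0.0, -2.0]
grip_width: 0.0261
grip_force: 25.0
```

```bash
cat > st.py <<'E'
from h import *
o=get_obs(); T=tcp(); print(o["time"].round(2),T[:3,3].round(4),"xang",np.degrees(np.arctan2(T[1,0],T[0,0])).round(2),"tilt",T[:2,2].round(4),"F",o["ft_force"].round(2),"M",o["moment"].round(3),"q6",o["q"][5].round(2),o["grip_width"],"edge z",(T[2,3]-.2746).round(4))
E
python3 st.py
```

```text
Traceback (most recent call last):
  File "st.py", line 2, in <module>
    o=get_obs(); T=tcp(); print(o["time"].round(2),T[:3,3].round(4),"xang",np.degrees(np.arctan2(T[1,0],T[0,0])).round(2),"tilt",T[:2,2].round(4),"F",o["ft_force"].round(2),"M",o["moment"].round(3),"q6",o["q"][5].round(2),o["grip_width"],"edge z",(T[2,3]-.2746).round(4))
                                ^^^^^^^^^^^^^^^
AttributeError: 'float' object has no attribute 'round'
```

Call:
step_arm:
  rows:
    - [-0.0004,-0.001,-0.025,0,0,0]
    - [0,0,-0.03,0,0,0]
    - [0,0,-0.02,0,0,0]
    - [0,0,0,0,0,0]
    - [0,0,0,0,0,0]

```text
time: 10.42
position: [0.4652, -0.289, 0.4347]
tool_rot: [0.485, 0.875, -0.0, 0.001]
ft_force: [-0.4, -0.6, -0.2]
grip_width: 0.0262
grip_force: 25.0
```

```bash
sed -i 's/o\["time"\].round(2)/round(float(o["time"]),2)/' st.py; python3 st.py
python3 - <<'E'
from h import *
T=tcp(); c=camera("wrist"); p=c["pixels"]; f=192/np.tan(np.radians(c["fov_y"])/2)
def pix(P):
    q=np.linalg.inv(T@c["mount"])@np.r_[P,1]; x,y,z=q[0],-q[1],-q[2]; t=np.arctan2(np.hypot(x,y),z); r=np.hypot(x,y); return c["cx"]+f*t*x/r, c["cy"]+f*t*y/r
b=pix(np.array([.4642,-.2873,.150])); print("bush px",b,"tip px",pix(T[:3,3]+T[:3,0]*.0014+T[:3,2]*.2746))
u,v=int(b[0]),int(b[1]); cv2.imwrite("pics/w4.png",cv2.resize(p[max(0,v-50):v+30,u-40:u+40],(640,640),interpolation=cv2.INTER_CUBIC)); print(u-40,v-50)
E
```

```text
10.43 [ 0.4652 -0.289   0.4347] xang 122.0 tilt [ 0.0012 -0.0011] F [-0.36 -0.58 -0.2 ] M [ 0.003 -0.129  0.01 ] q6 -1.32 0.026150545580345415 edge z 0.1601
bush px (np.float64(254.4207945613192), np.float64(186.56561808994235)) tip px (np.float64(254.54665544312903), np.float64(190.61212409621905))
214 136
```

View pics/w4.png

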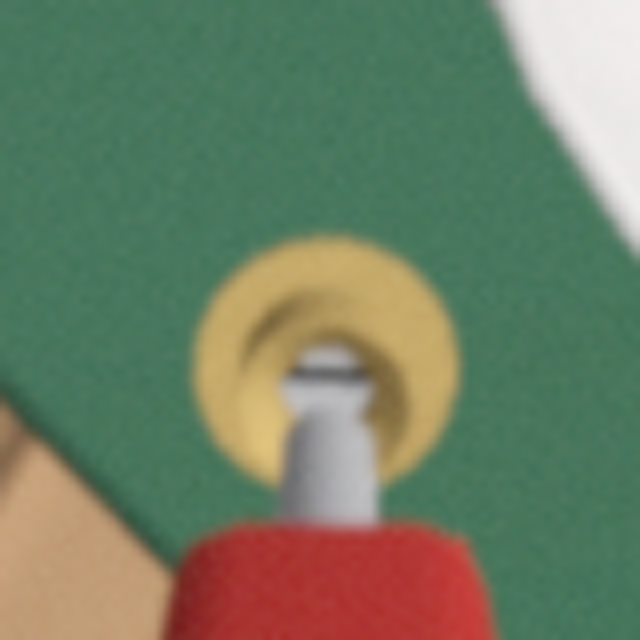

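Run:
```python
from h import *
T=tcp(); c=camera("wrist"); p=c["pixels"]; f=192/np.tan(np.radians(c["fov_y"])/2)
def pix(P):
    q=(np.c_[P,np.ones(len(P))])@np.linalg.inv(T@c["mount"]).T; x,y,z=q[:,0],-q[:,1],-q[:,2]; r=np.hypot(x,y); t=np.arctan2(r,z); return np.c_[c["cx"]+f*t*x/r, c["cy"]+f*t*y/r]
W=world(c,T); sub=np.zeros(W.shape[:2],bool); sub[155:200,230:280]=1
for z0 in (.13,.136,.14,.144,.147,.1515): 
    m=sub&(abs(W[...,2]-z0)<.0015); print(z0,m.sum(),W[m].mean(0).round(4))
m=sub&(W[...,2]>.155)&(W[...,2]<.2); print("shank",W[m].mean(0).round(4),m.sum(),np.percentile(W[m],[0,100],0).round(4))
u0,v0=224,160; im=cv2.resize(p[v0:v0+50,u0:u0+60],(720,600),interpolation=cv2.INTER_CUBIC)
an=np.linspace(0,2*np.pi,60)
for r,z,col in((.0095,.150,(255,0,0)),(.00575,.1455,(0,255,255)),(.00575,.1355,(0,0,255))):
    P=np.c_[.4642+r*np.cos(an),-.2873+r*np.sin(an),0*an+z]
    cv2.polylines(im,[((pix(P)-[u0-.5,v0-.5])*12).astype(np.int32)],True,col,1)
tip=T[:3,3]+T[:3,0]*.0014+T[:3,2]*.2746; y=T[:3,1]
cv2.polylines(im,[((pix(np.array([tip-.005*y,tip+.005*y]))-[u0-.5,v0-.5])*12).astype(np.int32)],False,(255,0,255),1)
cv2.imwrite("pics/w5.png",im)
```

```text
0.13 1548 [ 0.4608 -0.2819  0.1301]
0.136 56 [ 0.4633 -0.2872  0.1357]
0.14 19 [ 0.4618 -0.2827  0.1396]
0.144 30 [ 0.4607 -0.2839  0.1445]
0.147 88 [ 0.4635 -0.2849  0.1471]
0.1515 36 [ 0.4618 -0.2866  0.1505]
shank [ 0.4628 -0.285   0.1824] 137 [[ 0.4598 -0.2896  0.1622]
 [ 0.4687 -0.2832  0.1999]]
```

View pics/w5.png

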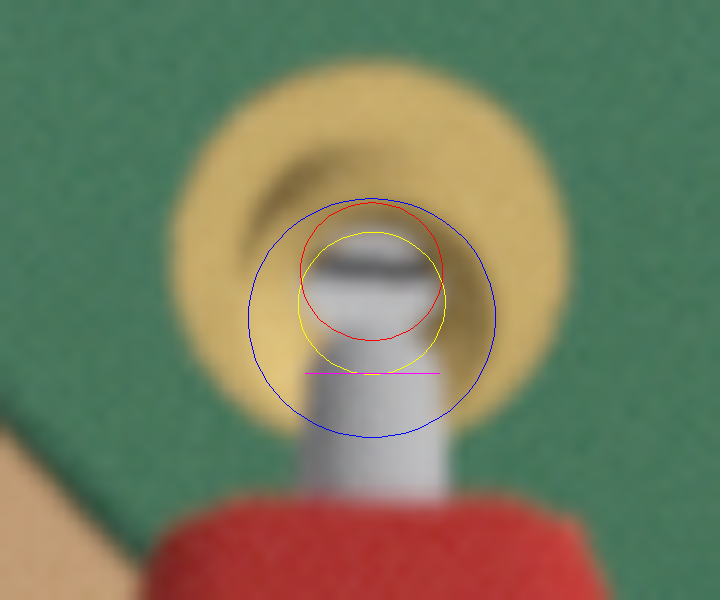

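The slot and the blade line up: the blade lies across the gripper, seen full width at the tip. The position also matches the prediction, so I'll go down gently.

Call:
step_arm:
  rows:
    - [0,0.0005,-0.004,0,0,-1.5]
    - [0,0.0,-0.004,0,0,-1.5]
    - [0,0,-0.003,0,0,0]
    - [0,0,-0.003,0,0,0]
    - [0,0,0,0,0,0]
    - [0,0,0,0,0,0]

```text
time: 11.28
position: [0.4648, -0.2889, 0.4198]
tool_rot: [0.508, 0.861, -0.0, 0.0]
ft_force: [-0.4, 0.7, -1.1]
grip_width: 0.0259
grip_force: 25.0
```

```bash
python3 st.py
```

```text
11.28 [ 0.4648 -0.2889  0.4198] xang 118.94 tilt [ 0.0001 -0.0001] F [-0.43  0.68 -1.08] M [ 0.011 -0.113  0.05 ] q6 -1.27 0.02591690398990552 edge z 0.1452
```

Call:
step_arm:
  rows:
    - [0,0,-0.002,0,0,0]
    - [0,0,-0.002,0,0,0]
    - [0,0,0,0,0,0]
    - [0,0,0,0,0,0]

```text
time: 11.78
position: [0.4648, -0.2888, 0.4157]
tool_rot: [0.508, 0.861, 0.0, 0.0]
ft_force: [-0.5, 0.5, -1.8]
grip_width: 0.0256
grip_force: 25.0
```

Call:
step_arm:
  rows:
    - [0,0,-0.002,0,0,0]
    - [0,0,-0.001,0,0,0]
    - [0,0,0,0,0,0]
    - [0,0,0,0,0,0]

```text
time: 12.28
position: [0.4648, -0.2889, 0.4128]
tool_rot: [0.508, 0.861, -0.0, 0.0]
ft_force: [0.1, -0.4, -1.4]
grip_width: 0.026
grip_force: 25.0
```

```bash
python3 st.py
```

```text
12.28 [ 0.4648 -0.2889  0.4128] xang 118.94 tilt [ 0.0001 -0.0001] F [ 0.13 -0.4  -1.39] M [-0.04  -0.158 -0.045] q6 -1.27 0.026007864644880516 edge z 0.1382
```

Call:
step_arm:
  rows:
    - [0,0,-0.001,0,0,0]
    - [0,0,-0.001,0,0,0]
    - [0,0,-0.001,0,0,0]
    - [0,0,0,0,0,0]
    - [0,0,0,0,0,0]

```text
time: 12.9
position: [0.4648, -0.2888, 0.4097]
tool_rot: [0.508, 0.861, -0.0, -0.0]
ft_force: [-0.4, -0.0, -1.1]
grip_width: 0.026
grip_force: 25.0
```

Call:
step_arm:
  rows:
    - [0,0,-0.0005,0,0,0]
    - [0,0,-0.0005,0,0,0]
    - [0,0,0,0,0,0]

```text
time: 13.28
position: [0.4648, -0.2888, 0.4087]
tool_rot: [0.508, 0.861, 0.0, -0.0]
ft_force: [0.0, 0.2, -0.6]
grip_width: 0.0259
grip_force: 25.0
```

Call:
step_arm:
  rows:
    - [0,0,-0.0005,0,0,0]
    - [0,0,-0.0005,0,0,0]
    - [0,0,-0.0005,0,0,0]
    - [0,0,0,0,0,0]

```text
time: 13.78
position: [0.4648, -0.2888, 0.4072]
tool_rot: [0.508, 0.861, 0.0, -0.0]
ft_force: [-0.1, -0.8, -1.4]
grip_width: 0.0257
grip_force: 25.0
```

Call:
step_arm:
  rows:
    - [0,0,-0.0005,0,0,0]
    - [0,0,0,0,0,0]

```text
time: 14.02
position: [0.4648, -0.2888, 0.4067]
tool_rot: [0.508, 0.861, 0.0, -0.0]
ft_force: [0.3, 0.6, -2.2]
grip_width: 0.026
grip_force: 25.0
```

Call:
step_arm:
  rows:
    - [0,0,-0.0005,0,0,0]
    - [0,0,0,0,0,0]

```text
time: 14.28
position: [0.4648, -0.2888, 0.4062]
tool_rot: [0.508, 0.861, 0.0, -0.0]
ft_force: [0.0, -0.9, -0.8]
grip_width: 0.0258
grip_force: 25.0
```

```bash
python3 st.py
```

```text
14.28 [ 0.4648 -0.2888  0.4062] xang 118.94 tilt [-0.  0.] F [ 0.01 -0.94 -0.82] M [ 0.021 -0.158 -0.008] q6 -1.27 0.025847621028553903 edge z 0.1316
```

Call:
step_arm:
  rows:
    - [0,0,-0.0003,0,0,0]
    - [0,0,0,0,0,0]

```text
time: 14.52
position: [0.4648, -0.2888, 0.4059]
tool_rot: [0.508, 0.861, 0.0, -0.0]
ft_force: [-0.5, 0.2, -1.8]
grip_width: 0.0259
grip_force: 25.0
```

Call:
step_arm:
  rows:
    - [0,0,-0.0003,0,0,0]
    - [0,0,0,0,0,0]

```text
time: 14.78
position: [0.4648, -0.2888, 0.4058]
tool_rot: [0.508, 0.861, -0.0, 0.0]
ft_force: [-0.8, 0.4, -0.9]
grip_width: 0.0258
grip_force: 25.0
```

Call:
step_arm:
  rows:
    - [0,0,-0.0003,0,0,0]
    - [0,0,0,0,0,0]

```text
time: 15.02
position: [0.4648, -0.2888, 0.4057]
tool_rot: [0.508, 0.861, -0.0, 0.0]
ft_force: [-0.3, 0.4, 2.1]
grip_width: 0.0254
grip_force: 25.0
```

Call:
step_arm:
  rows:
    - [0,0,-0.0003,0,0,0]
    - [0,0,0,0,0,0]

```text
time: 15.28
position: [0.4648, -0.2889, 0.4056]
tool_rot: [0.508, 0.861, -0.0, 0.0]
ft_force: [-0.5, 1.8, 4.8]
grip_width: 0.026
grip_force: 25.0
```

Call:
step_arm:
  rows:
    - [0,0,0.0002,0,0,-3]
    - [0,0,0,0,0,-3]
    - [0,0,0,0,0,-3]
    - [0,0,0,0,0,-3]

```text
time: 15.78
position: [0.4648, -0.2889, 0.4056]
tool_rot: [0.596, 0.803, -0.0, 0.0]
ft_force: [-0.2, 0.3, 5.1]
grip_width: 0.0261
grip_force: 25.0
```

```bash
python3 st.py
```

```text
15.78 [ 0.4648 -0.2889  0.4056] xang 106.85 tilt [ 0.0001 -0.0006] F [-0.18  0.25  5.12] M [ 0.146  0.161 -0.015] q6 -1.05 0.02605905420772652 edge z 0.131
```

Call:
step_arm:
  rows:
    - [0,0,0.0003,0,0,-3]
    - [0,0,0,0,0,-3.5]
    - [0,0,0,0,0,-3.5]
    - [0,0,0,0,0,-3.5]

```text
time: 16.27
position: [0.4645, -0.289, 0.4056]
tool_rot: [0.686, 0.728, -0.001, -0.0]
ft_force: [-1.6, -0.2, 3.1]
grip_width: 0.026
grip_force: 25.0
```

Call:
step_arm:
  rows:
    - [0,0,0,0,0,-3.5]
    - [0,0,0,0,0,-3.5]
    - [0,0,0,0,0,-3.5]
    - [0,0,0,0,0,-3.5]
    - [0,0,0,0,0,-2]
    - [0,0,0,0,0,0]
    - [0,0,0,0,0,0]

```text
time: 17.15
position: [0.4643, -0.2889, 0.4056]
tool_rot: [0.78, 0.626, -0.001, -0.0]
ft_force: [-5.0, -0.9, 5.2]
grip_width: 0.0258
grip_force: 25.0
```

```bash
python3 st.py
python3 - <<'E'
from dial import *
T=tcp(); c=camera("wrist"); f=192/np.tan(np.radians(c["fov_y"])/2)
P=o+a*.088+zz*.0873+b*.0015
q=np.linalg.inv(T@c["mount"])@np.r_[P,1]; x,y,z=q[0],-q[1],-q[2]; r=np.hypot(x,y); t=np.arctan2(r,z); u,v=c["cx"]+f*t*x/r, c["cy"]+f*t*y/r; print("dial px",u,v)
s=camera("scene"); E=np.linalg.inv(s["extrinsics"])@np.r_[P,1]; fs=192/np.tan(np.radians(s["fov_y"])/2); us,vs=s["cx"]+fs*E[0]/-E[2], s["cy"]-fs*E[1]/-E[2]; print("scene px",us,vs,fs/-E[2])
us,vs=int(us),int(vs); A=cv2.resize(s["pixels"][vs-25:vs+25,us-25:us+25],(400,400),interpolation=cv2.INTER_CUBIC)
u,v=int(np.clip(u,45,466)),int(np.clip(v,45,338)); B=cv2.resize(c["pixels"][v-45:v+45,u-45:u+45],(400,400),interpolation=cv2.INTER_CUBIC); cv2.imwrite("pics/d1.png",np.hstack([A,B]))
E
```

```text
17.15 [ 0.4643 -0.2889  0.4056] xang 77.5 tilt [-0.0019 -0.0003] F [-5.02 -0.85  5.19] M [-0.214  1.151  0.027] q6 -0.54 0.02576131881486283 edge z 0.131
dial px 393.3773320870167 109.71901196940811
scene px 175.4622128351849 183.62718302941386 313.54468233809735
```

View pics/d1.png

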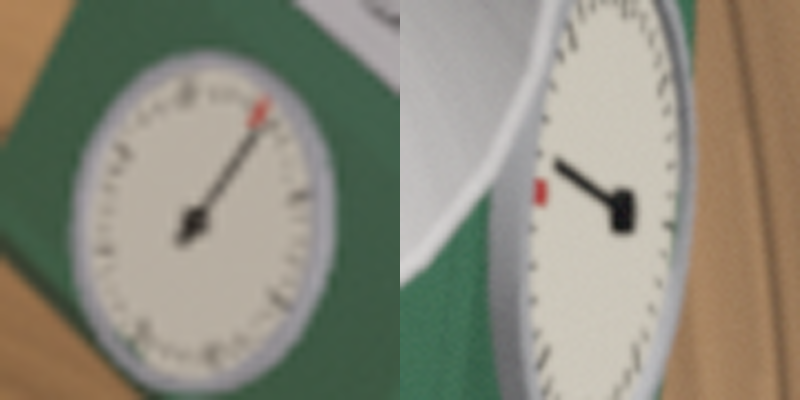

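```bash
cat > sd.py <<'E'
from dial import *
def scene_pointer():
    s=camera("scene"); E=s["extrinsics"]; f=192/np.tan(np.radians(s["fov_y"])/2)
    # find dial centre/scale via rectified map: X (b), Y (up slope) mm
    n=401; g=np.linspace(-.07,.07,n); X,Y=np.meshgrid(g,-g)
    e=(zz-a)/np.sqrt(2)
    P=o+.0873*zz+.088*a+X[...,None]*b+(Y[...,None])*e
    Q=(np.concatenate([P,np.ones(P.shape[:2]+(1,))],-1))@np.linalg.inv(E).T
    mu=(s["cx"]+f*Q[...,0]/-Q[...,2]).astype(np.float32); mv=(s["cy"]-f*Q[...,1]/-Q[...,2]).astype(np.float32)
    im=cv2.remap(s["pixels"],mu,mv,cv2.INTER_CUBIC); return im,X,Y
E
python3 - <<'E'
from sd import *
im,X,Y=scene_pointer(); cv2.imwrite("rect.png",im)
v=im.astype(int); red=(v[...,2]>v[...,0]+45)&(v[...,2]>v[...,1]+45); rc=np.array([X[red].mean(),Y[red].mean()])
# dial disc centre from pale region
w=(v.min(-1)>130)&(abs(v[...,2]-v[...,0])<60); w=cv2.morphologyEx(w.astype(np.uint8),cv2.MORPH_OPEN,np.ones((15,15))); cs=max(cv2.findContours(w,0,2)[0],key=cv2.contourArea); el=cv2.fitEllipse(cs); mm=lambda c:np.array([g for g in((c[0]-200)*.35,(200-c[1])*.35)])
print("disc mm",mm(el[0]),np.array(el[1])*.35,"red mm",rc*1000)
g=255-v.mean(-1); hub=np.unravel_index(np.argmax(cv2.GaussianBlur(np.where(np.hypot(X,Y+.005)<.02,g,0).astype(np.float32),(0,0),8)),g.shape); h=np.array([X[hub],Y[hub]]); print("hub",h*1000)
# refine: radial dark profile
for cname,cc in (("hub",h),("disc",mm(el[0])/1000)):
    th=np.linspace(-.6,.9,301); rr=np.linspace(.014,.036,40)
    S=[cv2.remap(g.astype(np.float32),((cc[0]+rr*np.sin(t))/.00035+200).astype(np.float32)[None],(200-(cc[1]+rr*np.cos(t))/.00035).astype(np.float32)[None],cv2.INTER_LINEAR).mean() for t in th]
    S=np.array(S); k=S>S.max()-.3*(S.max()-np.median(S)); t=np.average(th[k],weights=S[k]-np.median(S)); print(cname,"pointer",t,"red",np.arctan2(*(rc-cc)),"diff",t-np.arctan2(*(rc-cc)))
E
```

```text
disc mm [ 1.56694107 -5.20722198] [128.07424774 142.51549683] red mm [ 1.01594203 45.21449275]
hub [-1.4  -8.75]
hub pointer 0.13525618173580434 red 0.044739230837161276 diff 0.09051695089864306
disc pointer 0.03540122637755676 red -0.010927377482110777 diff 0.046328603859667535
```

Call:
step_arm:
  rows:
    - [-0.0006,0,0.0002,0,0,0]
    - [0,0,0,0,0,0]

```text
time: 17.55
position: [0.464, -0.2889, 0.4056]
tool_rot: [0.78, 0.626, -0.0, -0.0]
ft_force: [-2.9, -1.1, 3.7]
grip_width: 0.0257
grip_force: 25.0
```

Call:
step_arm:
  rows:
    - [-0.0003,0,0,0,0,-3]
    - [0,0,0,0,0,-3]
    - [0,0,0,0,0,-3]
    - [0,0,0,0,0,-1]
    - [0,0,0,0,0,0]
    - [0,0,0,0,0,0]

```text
time: 18.3
position: [0.4637, -0.2888, 0.4056]
tool_rot: [0.832, 0.555, -0.0, -0.0]
ft_force: [-5.3, -0.9, 3.5]
grip_width: 0.0258
grip_force: 25.0
```

```bash
python3 st.py;  python3 - <<'E'
from sd import *
im,X,Y=scene_pointer(); cv2.imwrite("rect2.png",im)
for n in("rect.png","rect2.png"):
    v=cv2.imread(n).astype(int); red=(v[...,2]>v[...,0]+45)&(v[...,2]>v[...,1]+45); rc=np.array([X[red].mean(),Y[red].mean()])
    g=(255-v.mean(-1)).astype(np.float32)
    # free line fit: centroid of darkness in bands of Y
    pts=[]
    for y0 in np.arange(.008,.034,.002):
        r=(abs(Y-y0)<.001); x=X[r]; ww=g[r]; k=abs(x)<.03; x=x[k]; ww=ww[k]; ww=np.clip(ww-np.percentile(ww,80),0,None)
        xm=x[np.argmax(ww)]; j=abs(x-xm)<.006; pts.append((np.average(x[j],weights=ww[j]),y0))
    P=np.array(pts); k=np.polyfit(P[:,1],P[:,0],1); print(n,(P[:,0]*1000).round(1),"ang",np.arctan(k[0]),"x at y=-6mm",(np.polyval(k,-.006)*1000).round(2),"red",rc*1000,"x at red",np.polyval(k,rc[1])*1000)
E
```

```text
18.3 [ 0.4637 -0.2888  0.4056] xang 67.48 tilt [-0.0008  0.0001] F [-5.28 -0.88  3.48] M [-0.347  1.248  0.03 ] q6 -0.37 0.025803926709785274 edge z 0.131
rect.png [1.1 1.5 1.6 1.8 2.  2.1 2.5 2.9 2.9 3.  3.3 3.3 3.6] ang 0.10181696849700249 x at y=-6mm -0.22 red [ 1.01594203 45.21449275] x at red 5.01381404949283
rect2.png [-0.5 -0.4 -0.2 -0.3 -0.3  0.  -0.1 -0.3 -0.2 -0.2 -0.2  0.1  0.6] ang 0.02549607842246234 x at y=-6mm -0.83 red [ 1.05658602 46.3797043 ] x at red 0.5076426971854529
```

The scene view puts the pointer within about 0.02 rad of the mark. I'll ease the blade, lift it out and check the dial from close by.

Call:
step_arm:
  rows:
    - [-0.0004,0,0.0003,0,0,3]
    - [-0.0003,0,0.001,0,0,2]
    - [0,0,0.004,0,0,0]
    - [0,0,0.01,0,0,0]
    - [0,0,0.03,0,0,0]
    - [0,0,0.04,0,0,0]
    - [0,0,0.015,0,0,0]

```text
time: 19.23
position: [0.4638, -0.2888, 0.5092]
tool_rot: [0.807, 0.591, 0.001, 0.003]
ft_force: [1.0, 0.5, -1.1]
grip_width: 0.026
grip_force: 25.0
```

Call:
step_arm:
  rows:
    - [0.017,0.005,0,0,0,-9.5]
    - [0.017,0.005,0,0,0,-9.5]
    - [0.017,0.005,0,0,0,-9.5]
    - [0.017,0.005,0,0,0,-9.5]
    - [0.017,0.005,-0.02,0,0,-9.5]
    - [0.017,0.004,-0.025,0,0,-9.5]
    - [0,0,0,0,0,0]
    - [0,0,0,0,0,0]

```text
time: 20.23
position: [0.565, -0.2599, 0.4613]
tool_rot: [0.991, 0.136, -0.0, -0.0]
ft_force: [0.4, 0.4, -1.2]
grip_width: 0.0259
grip_force: 25.0
```

```bash
python3 st.py
python3 - <<'E'
from dial import *
T=tcp(); c=camera("wrist"); np.savez("w6.npz",p=c["pixels"],T=T); f=192/np.tan(np.radians(c["fov_y"])/2)
old=np.load("w2.npz")
def rect(p,T):
    n=501; g=np.linspace(-.075,.075,n); X,Y=np.meshgrid(g,-g); e=(zz-a)/np.sqrt(2); P=o+.0873*zz+.088*a+X[...,None]*b+Y[...,None]*e
    Q=np.concatenate([P,np.ones(P.shape[:2]+(1,))],-1)@np.linalg.inv(T@c["mount"]).T; x,y,z=Q[...,0],-Q[...,1],-Q[...,2]; r=np.hypot(x,y); t=np.arctan2(r,z)
    return cv2.remap(p,(c["cx"]+f*t*x/r).astype(np.float32),(c["cy"]+f*t*y/r).astype(np.float32),cv2.INTER_CUBIC)
A=rect(old["p"],old["T"]); B=rect(c["pixels"],T); cv2.imwrite("ra.png",A); cv2.imwrite("rb.png",B)
cv2.imwrite("pics/d2.png",cv2.resize(np.hstack([A,B]),(800,400)))
E
```

```text
20.23 [ 0.565  -0.2599  0.4613] xang 15.58 tilt [-0.0002  0.0002] F [ 0.36  0.44 -1.19] M [ 0.016 -0.015  0.008] q6 0.69 0.025939382085867282 edge z 0.1867
```

View pics/d2.png

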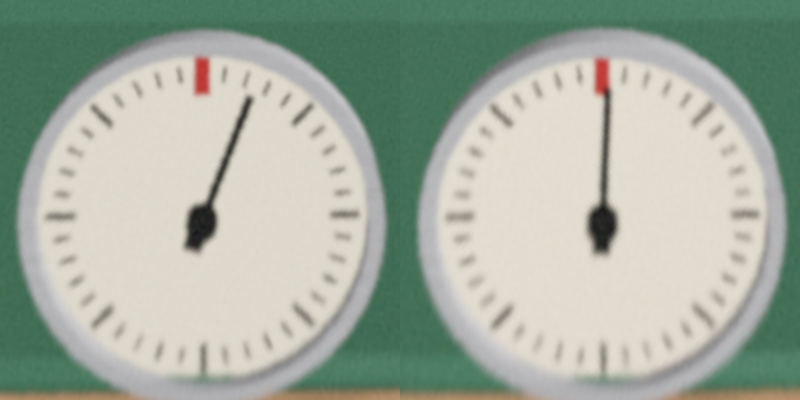

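Run:
```python
import cv2,numpy as np
for n in("ra.png","rb.png"):
    v=cv2.imread(n).astype(np.float32); g=255-v.mean(-1); red=(v[...,2]>v[...,0]+60)&(v[...,2]>v[...,1]+60)
    R,C=np.nonzero(red); k=R<150; red=(C[k].mean(),R[k].mean())
    P=[]
    for r in list(range(130,255,3)):
        row=g[r,180:380]; row=np.clip(row-90,0,None); i=np.argmax(row); j=slice(max(0,i-12),i+13); P.append((r,180+np.average(np.arange(200)[j],weights=row[j])))
    P=np.array(P); f=np.polyfit(P[:,0],P[:,1],1)
    # dial axis: bottom tick centre
    row=np.clip(g[435:460,230:280]-60,0,None).sum(0); bt=np.average(np.arange(230,280),weights=np.clip(row-np.median(row),0,None))
    print(n,"pointer",-np.arctan(f[0]),"x at hub(278)",np.polyval(f,278),"red",red,"bottom tick x",bt, "resid",np.std(P[:,1]-np.polyval(f,P[:,0])))
```

```text
ra.png pointer 0.3669477312044382 x at hub(278) 252.66549275273496 red (np.float64(252.63225806451612), np.float64(94.94451612903225)) bottom tick x 254.85625202810743 resid 0.22385157944047213
rb.png pointer 0.04138828831567454 x at hub(278) 253.18673458149317 red (np.float64(252.29799426934096), np.float64(95.34527220630372)) bottom tick x 254.40354308307423 resid 0.1591282434602785
```

The rectified view shows the pointer about 0.045 rad high, a quarter of a division. I'll go back in and turn roughly 5.3° more.

Call:
step_arm:
  rows:
    - [0,0,0.03,0,0,0]
    - [-0.017,-0.005,0.016,0,0,9.5]
    - [-0.017,-0.005,0,0,0,9.5]
    - [-0.017,-0.005,0,0,0,9.5]
    - [-0.017,-0.005,0,0,0,9.5]
    - [-0.017,-0.005,0,0,0,9.5]
    - [-0.0167,-0.0039,0,0,0,9.5]
    - [0,0,-0.03,0,0,0]
    - [0,0,-0.03,0,0,0]
    - [0,0,-0.014,0,0,0]
    - [0,0,0,0,0,0]
    - [0,0,0,0,0,0]

```text
time: 21.78
position: [0.4638, -0.2891, 0.4344]
tool_rot: [0.807, 0.591, 0.0, 0.001]
ft_force: [0.0, -0.3, -0.5]
grip_width: 0.0258
grip_force: 25.0
```

```bash
python3 st.py
```

```text
21.77 [ 0.4638 -0.2891  0.4344] xang 72.46 tilt [ 0.0021 -0.002 ] F [ 0.02 -0.31 -0.52] M [-0.017 -0.106 -0.023] q6 -0.46 0.025766405050271533 edge z 0.1598
```

Call:
step_arm:
  rows:
    - [-0.0002,0.0002,-0.005,0,0,0]
    - [0,0,-0.005,0,0,0]
    - [0,0,-0.004,0,0,0]
    - [0,0,-0.003,0,0,0]
    - [0,0,-0.003,0,0,0]
    - [0,0,0,0,0,0]

```text
time: 22.52
position: [0.4633, -0.2885, 0.4127]
tool_rot: [0.807, 0.591, -0.0, -0.0]
ft_force: [0.3, 0.3, -1.6]
grip_width: 0.0257
grip_force: 25.0
```

Call:
step_arm:
  rows:
    - [0,0,-0.001,0,0,0]
    - [0,0,-0.001,0,0,0]
    - [0,0,-0.001,0,0,0]
    - [0,0,0,0,0,0]

```text
time: 23.02
position: [0.4633, -0.2885, 0.41]
tool_rot: [0.807, 0.591, -0.0, -0.0]
ft_force: [0.4, 0.3, -0.8]
grip_width: 0.0252
grip_force: 25.0
```

```bash
python3 st.py
```

```text
23.02 [ 0.4633 -0.2885  0.41  ] xang 72.44 tilt [-0.0002  0.0001] F [ 0.38  0.3  -0.82] M [-0.053 -0.122 -0.027] q6 -0.46 0.025184390680279885 edge z 0.1354
```

Call:
step_arm:
  rows:
    - [0,0,-0.0007,0,0,0]
    - [0,0,-0.0007,0,0,0]
    - [0,0,0,0,0,0]

```text
time: 23.4
position: [0.4633, -0.2887, 0.4086]
tool_rot: [0.807, 0.591, -0.0, 0.0]
ft_force: [-0.2, -0.9, -0.6]
grip_width: 0.0259
grip_force: 25.0
```

Call:
step_arm:
  rows:
    - [0,0,-0.0007,0,0,0]
    - [0,0,-0.0007,0,0,0]
    - [0,0,-0.0007,0,0,0]
    - [0,0,0,0,0,0]

```text
time: 23.9
position: [0.4633, -0.2887, 0.4065]
tool_rot: [0.807, 0.591, -0.0, 0.0]
ft_force: [0.6, -1.2, -0.3]
grip_width: 0.0259
grip_force: 25.0
```

Call:
step_arm:
  rows:
    - [0,0,-0.0005,0,0,0]
    - [0,0,0,0,0,0]

```text
time: 24.15
position: [0.4633, -0.2886, 0.4061]
tool_rot: [0.807, 0.591, -0.0, 0.0]
ft_force: [-1.0, -1.9, -0.3]
grip_width: 0.0261
grip_force: 25.0
```

Call:
step_arm:
  rows:
    - [0,0,-0.0004,0,0,0]
    - [0,0,0,0,0,0]

```text
time: 24.4
position: [0.4633, -0.2887, 0.4058]
tool_rot: [0.807, 0.591, -0.0, 0.0]
ft_force: [-1.0, -2.1, 0.2]
grip_width: 0.026
grip_force: 25.0
```

Call:
step_arm:
  rows:
    - [0,-0.0002,-0.0003,0,0,-2]
    - [-0.0002,0,0,0,0,-3]
    - [-0.0001,0,0,0,0,-3]
    - [0,0,0,0,0,-2.4]
    - [0,0,0,0,0,0]
    - [0,0,0,0,0,0]

```text
time: 25.15
position: [0.463, -0.2887, 0.4057]
tool_rot: [0.857, 0.515, -0.0, 0.0]
ft_force: [-0.7, 0.3, 3.7]
grip_width: 0.0259
grip_force: 25.0
```

```bash
python3 st.py;  python3 - <<'E'
from sd import *
im,X,Y=scene_pointer(); cv2.imwrite("rect3.png",im)
for n in("rect2.png","rect3.png"):
    v=cv2.imread(n).astype(int); red=(v[...,2]>v[...,0]+45)&(v[...,2]>v[...,1]+45); rc=np.array([X[red].mean(),Y[red].mean()])
    g=(255-v.mean(-1)).astype(np.float32); pts=[]
    for y0 in np.arange(.008,.034,.002):
        r=(abs(Y-y0)<.001)&(abs(X)<.03); x=X[r]; ww=np.clip(g[r]-np.percentile(g[r],80),0,None)
        j=abs(x-x[np.argmax(ww)])<.006; pts.append((np.average(x[j],weights=ww[j]),y0))
    P=np.array(pts); k=np.polyfit(P[:,1],P[:,0],1); print(n,"ang",np.arctan(k[0]),"mean x",P[:,0].mean()*1000,"red",rc*1000,"x at red",np.polyval(k,rc[1])*1000)
E
```

```text
25.15 [ 0.463  -0.2887  0.4057] xang 62.06 tilt [ 0.0002 -0.0003] F [-0.73  0.26  3.74] M [-0.212  0.181 -0.089] q6 -0.27 0.02591681568994295 edge z 0.1311
rect2.png ang 0.02549607842246234 mean x -0.16508208700563212 red [ 1.05658602 46.3797043 ] x at red 0.5076426971854529
rect3.png ang 0.016266406560431757 mean x -1.6550134328214137 red [ 0.95193966 45.29859914] x at red -1.243459834717929
```

Call:
step_arm:
  rows:
    - [0,0,0.0003,0,0,3]
    - [0,0,0.001,0,0,2]
    - [0,0,0.004,0,0,0]
    - [0,0,0.01,0,0,0]
    - [0,0,0.03,0,0,0]
    - [0,0,0.04,0,0,0]
    - [0,0,0.015,0,0,0]

```text
time: 26.08
position: [0.4632, -0.2885, 0.5084]
tool_rot: [0.834, 0.552, 0.001, 0.002]
ft_force: [0.2, -1.2, -1.9]
grip_width: 0.0256
grip_force: 25.0
```

Call:
step_arm:
  rows:
    - [0.017,0.005,0,0,0,-8.6]
    - [0.017,0.005,0,0,0,-8.6]
    - [0.017,0.005,0,0,0,-8.6]
    - [0.017,0.005,0,0,0,-8.6]
    - [0.017,0.005,-0.02,0,0,-8.6]
    - [0.017,0.004,-0.025,0,0,-8.6]
    - [0,0,0,0,0,0]
    - [0,0,0,0,0,0]

```text
time: 27.08
position: [0.5647, -0.2598, 0.4608]
tool_rot: [0.991, 0.135, -0.0, -0.0]
ft_force: [0.8, -0.5, -0.7]
grip_width: 0.0257
grip_force: 25.0
```

```bash
python3 st.py
python3 - <<'E'
from dial import *
T=tcp(); c=camera("wrist"); f=192/np.tan(np.radians(c["fov_y"])/2)
g=np.linspace(-.075,.075,501); X,Y=np.meshgrid(g,-g); e=(zz-a)/np.sqrt(2); P=o+.0873*zz+.088*a+X[...,None]*b+Y[...,None]*e
Q=np.concatenate([P,np.ones(P.shape[:2]+(1,))],-1)@np.linalg.inv(T@c["mount"]).T; x,y,z=Q[...,0],-Q[...,1],-Q[...,2]; r=np.hypot(x,y); t=np.arctan2(r,z)
v=cv2.remap(c["pixels"],(c["cx"]+f*t*x/r).astype(np.float32),(c["cy"]+f*t*y/r).astype(np.float32),cv2.INTER_CUBIC).astype(np.float32); cv2.imwrite("rc.png",v)
g=255-v.mean(-1); red=(v[...,2]>v[...,0]+60)&(v[...,2]>v[...,1]+60)
R_,C=np.nonzero(red); k=R_<150; red=(C[k].mean(),R_[k].mean()); P=[]
for r in range(130,255,3):
    row=np.clip(g[r,180:380]-90,0,None); i=np.argmax(row); j=slice(max(0,i-12),i+13); P.append((r,180+np.average(np.arange(200)[j],weights=row[j])))
P=np.array(P); k=np.polyfit(P[:,0],P[:,1],1); row=np.clip(g[435:460,230:280]-60,0,None).sum(0); bt=np.average(np.arange(230,280),weights=np.clip(row-np.median(row),0,None))
print("pointer",-np.arctan(k[0]),"hub x",np.polyval(k,278),"red",red,"bt",bt,"axis ang",(red[0]-bt)/352,"resid",np.std(P[:,1]-np.polyval(k,P[:,0])))
E
```

```text
27.07 [ 0.5647 -0.2598  0.4608] xang 15.57 tilt [-0.0009  0.0004] F [ 0.84 -0.54 -0.72] M [-0.006  0.009 -0.022] q6 0.69 0.025655214862313386 edge z 0.1862
pointer -0.007930981110967013 hub x 252.94150332475425 red (np.float64(252.644245142003), np.float64(94.01195814648729)) bt 254.53841321701884 axis ang -0.005381159304022276 resid 0.10975644876144797[ WARN:0@1.462] global loadsave.cpp:1063 imwrite_ Unsupported depth image for selected encoder is fallbacked to CV_8U.
```

The pointer is on the mark, within 0.003 rad. Now I'll take the driver back to its hole.

Call:
step_arm:
  rows:
    - [0,0,0.025,0,0,0]
    - [0,0,0.025,0,0,0]
    - [-0.003,0.038,0,0,0,6.8]
    - [-0.003,0.038,0,0,0,6.8]
    - [-0.003,0.038,0,0,0,6.8]
    - [-0.003,0.038,0,0,0,6.8]
    - [-0.003,0.038,0,0,0,6.8]
    - [-0.003,0.038,0,0,0,6.8]
    - [-0.003,0.038,0,0,0,6.8]
    - [-0.003,0.038,0,0,0,6.8]
    - [-0.003,0.038,0,0,0,6.8]
    - [-0.003,0.038,0,0,0,6.8]

```text
time: 28.62
position: [0.5344, 0.121, 0.5123]
tool_rot: [0.745, 0.667, 0.001, 0.001]
ft_force: [0.2, 0.4, -1.2]
grip_width: 0.0259
grip_force: 25.0
```

Call:
step_arm:
  rows:
    - [-0.003,0.038,0,0,0,6.8]
    - [-0.003,0.038,0,0,0,6.7]
    - [-0.002,0.038,0,0,0,0]
    - [-0.002,0.045,0,0,0,0]
    - [0,0,0,0,0,0]
    - [0,0,0,0,0,0]

```text
time: 29.38
position: [0.5248, 0.2786, 0.5115]
tool_rot: [0.663, 0.749, 0.0, 0.001]
ft_force: [0.4, -0.4, -1.9]
grip_width: 0.0261
grip_force: 25.0
```

```bash
python3 st.py
```

```text
29.38 [0.5248 0.2786 0.5115] xang 96.98 tilt [ 0.0011 -0.0005] F [ 0.38 -0.38 -1.91] M [-0.019 -0.098  0.003] q6 0.18 0.026072520429521486 edge z 0.2369
```

Call:
step_arm:
  rows:
    - [-0.0004,0.0005,-0.03,0,0,0]
    - [0,0,-0.04,0,0,0]
    - [0,0,-0.04,0,0,0]
    - [0,0,-0.035,0,0,0]
    - [0,0,-0.01,0,0,0]
    - [0,0,-0.007,0,0,0]
    - [0,0,-0.005,0,0,0]
    - [0,0,0,0,0,0]
    - [0,0,0,0,0,0]

```text
time: 30.5
position: [0.5248, 0.2799, 0.3445]
tool_rot: [0.663, 0.749, 0.001, 0.0]
ft_force: [0.8, 0.5, -1.1]
grip_width: 0.0258
grip_force: 25.0
```

```bash
python3 st.py
```

```text
30.5 [0.5248 0.2799 0.3445] xang 96.95 tilt [0.0016 0.0005] F [ 0.83  0.46 -1.12] M [-0.018 -0.08   0.023] q6 0.18 0.025843561294831677 edge z 0.0699
```

Blade is in the hole with no contact; continue to about 1 mm above seating.

Call:
step_arm:
  rows:
    - [0,0,-0.01,0,0,0]
    - [0,0,-0.015,0,0,0]
    - [0,0,-0.015,0,0,0]
    - [0,0,-0.01,0,0,0]
    - [0,0,-0.006,0,0,0]
    - [0,0,-0.0025,0,0,0]
    - [0,0,0,0,0,0]
    - [0,0,0,0,0,0]

```text
time: 31.5
position: [0.5248, 0.2798, 0.2856]
tool_rot: [0.663, 0.749, 0.0, 0.0]
ft_force: [-0.5, -0.4, -0.9]
grip_width: 0.0259
grip_force: 25.0
```

```bash
python3 st.py
```

```text
31.5 [0.5248 0.2798 0.2856] xang 96.94 tilt [0.0009 0.0003] F [-0.5  -0.4  -0.89] M [-0.056 -0.143  0.01 ] q6 0.18 0.025901654455257415 edge z 0.011
```

Call:
step_arm:
  rows:
    - [0,0,-0.0008,0,0,0]
    - [0,0,0,0,0,0]

```text
time: 31.75
position: [0.5246, 0.2798, 0.2845]
tool_rot: [0.663, 0.749, 0.0, 0.0]
ft_force: [0.1, 0.3, -0.4]
grip_width: 0.026
grip_force: 25.0
```

Call:
step_arm:
  rows:
    - [0,0,0,0,0,0]
    - [0,0,0,0,0,0]
    - [0,0,0,0,0,0]
    - [0,0,0,0,0,0]
    - [0,0,0.02,0,0,0]
    - [0,0,0.03,0,0,0]
    - [0,0,0.03,0,0,0]
    - [0,0,0.03,0,0,0]
    - [0,0,0.03,0,0,0]
    - [0,-0.07,0,0,0,0]
    - [0,0,0,0,0,0]
  jaw: 0.06

```text
out of range
```

Call:
step_arm:
  rows:
    - [0,0,0,0,0,0]
    - [0,0,0,0,0,0]
    - [0,0,0,0,0,0]
    - [0,0,0,0,0,0]
    - [0,0,0.02,0,0,0]
    - [0,0,0.03,0,0,0]
    - [0,0,0.03,0,0,0]
    - [0,0,0.03,0,0,0]
    - [0,0,0.03,0,0,0]
    - [0,-0.04,0,0,0,0]
    - [0,-0.03,0,0,0,0]
    - [0,0,0,0,0,0]
  jaw: 0.06

```text
time: 33.25
position: [0.5246, 0.2083, 0.4245]
tool_rot: [0.664, 0.748, -0.0, -0.0]
ft_force: [-0.5, -0.8, 0.5]
grip_width: 0.0602
grip_force: 0.0
```

```bash
python3 st.py
python3 - <<'E'
from h import *
T=tcp(); c=camera("wrist"); W=world(c,T)
m=(np.hypot(W[...,0]-.5256,W[...,1]-.279)<.035)&(W[...,2]>.145)&(W[...,2]<.175); q=W[m]; print(m.sum(),q.mean(0).round(4),cv2.minAreaRect(q[:,:2].astype(np.float32)*1000))
m=(np.hypot(W[...,0]-.519,W[...,1]-.2245)<.025)&(W[...,2]>.135)&(W[...,2]<.165); q=W[m]; print("awl",m.sum(),q.mean(0))
c=camera("top"); W=world(c); r=cut_out("bowl","top"); q=W[r[0]["region"]&(c["depth"]>0)]; print("bowl",np.median(q,0).round(3),np.percentile(q,[2,98],0).round(3).tolist())
E
```

```text
33.25 [0.5246 0.2083 0.4245] xang 96.78 tilt [-0.0002 -0.0002] F [-0.47 -0.76  0.49] M [-0.012 -0.071  0.009] q6 0.06 0.060192313391083 edge z 0.1499
858 [0.5245 0.2815 0.154 ] ((524.2988891601562, 281.4874267578125), (25.42397689819336, 24.899654388427734), 7.313353061676025)
awl 728 [0.51665313 0.22713101 0.1400235 ]
bowl [ 0.507 -0.179  0.161] [[0.432, -0.246, 0.138], [0.572, -0.101, 0.198]]
```

The screwdriver is seated upright, with its top at 154 mm as before. The awl and bowl haven't moved and the gripper is clear.

```bash
python3 -c "
from rig import hand_in; print(hand_in())"
```

```text
the job is handed in; nothing more can be done
None
```

The job is handed in: the pointer read within about 0.003 rad of the red zero mark, the screwdriver is back upright in its own hole, and the bowl and bradawl measured where they were before (33 s of the 72 s used).

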